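# Clear the casting offcuts off the trimming plate

### The arm

A 7-joint arm with a two-finger parallel gripper is mounted at the origin on the work surface. World frame = base frame: x ahead of the robot, y to its left, z up, the work surface at z = 0. Lengths are in m, angles in rad, forces in N, time in s.
With the tool pointing down it reaches from about 0.375 to 0.925 m from the base axis. Payload 3.1 kg.
Tool frame: the origin (TCP) lies on the centre line of the jaws, within the pads' length; the fingertips stand 22 mm ahead of it and the grasp point (between the pads) lies 3 mm ahead of it; z points along the fingers, y is the line along which they close (so a half turn about z gives the same grasp; the last joint's range is limited). The gripper opens to 85 mm and grips with 20 to 120 N. Pads are 22 mm wide; open, the fingers measure 114 mm over their backs; the gripper's body (76 mm by 85 mm) begins 54 mm behind the grasp point. The pads swing forward as they close: fully open they stand 13 mm farther back than shut.
Start: joints at [-1.394, 0.383, 0.044, 1.598, -0.018, 1.161, -0.05], TCP at [0.176, 0.626, 0.253] pointing down, gripper open.
Joint ranges: [-2.61, 2.61], [-0.41, 2.15], [-1.48, 1.57], [0, 2.5], [-1.57, 4.71], [0.05, 1.97], [-2.85, 2.85]. Speed limits (rad/s): [2.79, 2.79, 3.14, 3.14, 3.14, 3.14, 3.14].

### API

Orientations are given as a unit quaternion [x, y, z, w].
In Python, from station import bot gives the robot as it stands. The module is installed in compiled form; this text tells all that it offers.
- The arm moves only by the tool arm_command, never from a script. Its argument "motion" is a list of rows, each a list of 7 numbers: the shift along the world's x, y, z scaled (see below), then the turn, a rotation vector about the world's x, y, z scaled (see below), then the opening, from 0 (shut) to 1 (fully open). A call has 1 to 5 rows; each row shifts and turns the commanded pose from where the row before left it; what a row does not reach is not made up. The controller multiplies each number of a shift by 15 cm and each number of a turn by 45 degrees. A row lasts 1/10 s, in which the tool goes at most 50 mm and 8.59 degrees, less where a joint would pass 70% of its speed; a pose out of reach is approached as far as the arm can. A call with a number of a shift or a turn outside -1 to 1 is refused whole. A call with a gripper value outside its range is refused whole. The fingers move at their own pace and stop on an object; "newtons" is the grip in N (left out, the last holds). Time passes only in rows, so rows that do not move let the fingers close. It gives the time, the measured TCP pose, the force, the opening and the grip force at its end, in the units of the state.
- bot.state(): the state, without advancing time (a new reading comes with each control period).
- bot.snapshot(name): name is "scene" or "top"; returns the picture (384x512x3 uint8, red, green, blue); there is no depth.
- bot.camera_model(name): a dict with "K" (3x3 intrinsics, pixels), "dist" ([k1, k2, p1, p2, k3] as OpenCV has them; the pictures are not rectified), "cam_to_world" (4x4, takes a point from camera to world coordinates). Camera axes: x right, y down, z forward; pixel columns grow to the right and rows downward; lengths in m; the calibration is good to about 2 mm. A picture is of the moment at which its call begins. camera_model takes no time and is no camera call.
- bot.hand_in(): hands the job in; it is judged then, once.
The state is a dict: "time": time; "joints": joint angles; "joint_vel": joint speeds; "joint_efforts": joint torques, N m; "eef_pos": TCP position; "eef_rot": TCP orientation; "contact_force": force on the tool from outside, world axes, zero at the start; "ft_torque": the same for the moment, N m; "finger_gap": opening from 0.0 (shut) to 1.0 (fully open); "finger_force": force on a finger pad.
Only numpy, scipy, OpenCV 4.12 (cv2) and the standard library are available. Lean on these libraries where they do the work, as an engineer would, in place of code of your own. Each camera call takes 0.05 s, during which the arm holds its last target. There are 200 camera calls.

### The job

Swing the scrap gate at the end of the white trimming plate fully open to its stop, past its click, and leave it open; then take the scraper block and wipe all five tin offcuts off the plate through the open end so that they drop into the scrap tray, pushing them only with the scraper and never with the gripper. Finally put the scraper back down flat on the bench, clear of the plate and tray, and do not disturb the mould or the finished castings.

Things in the scene. Friction and masses are not known exactly. Their poses are not given: they have to be found in the camera images.
- station: Fixed white enamelled trimming plate with a scrap tray at its -y end. Origin: on the bench under the plate's centre; z up, y along the plate. Flat top 55 mm above the bench, y -140 to +140 mm. Lips 14 mm high close both long sides (inner faces x = +-80 mm, outer +-92) and the +y end (inner face y = +140, outer +152); the -y end has no lip, only the gate.
- tray_in (a point): Centre of the steel scrap tray's floor, 5 mm above the bench (station frame x 0, y -202.5 mm). The tray runs from the plate's edge at y = -140 to -265 mm, inside width x = +-84 mm, rim 40 mm above the bench.
- plate_mid (a point): Centre of the plate's top surface, 55 mm above the bench.
- gate (a joint): The scrap gate's angle in rad: 0 = closed across the plate's open end, 1.35 = open stop, clear to the tray's side. Grows anticlockwise seen from above. A spring detent at 0.6 rad (it resists from about 0.2, up to about 0.25 N m, and clicks over by 1.0) must be passed; beyond it the gate turns freely to the stop and stays where it is left.
- gate_grip (a point): Grip point of the gate's black turn knob, on its vertical pivot axis, 101 mm above the bench (station frame x +108, y -150 mm). The knob is a bar 62 x 16 mm, 85 to 113 mm above the bench. The frame turns with the gate: x along the bar. The gate, an aluminium bar 6 mm thick, 59 to 75 mm above the bench, points along this frame's -x, 193 mm long.
- scraper: Loose scraper block, about 0.3 kg: steel base 100 mm (x) x 30 mm (y) x 22 mm high, wooden handle ridge on top 70 mm (x) x 22 mm (y), from 22 to 60 mm above its underside. Origin: centre of its underside. It stands on the bench to the left or the right of the plate.
- mould: Loose brown-red casting mould half, 100 x 62 x 42 mm, on the bench on the other side of the plate from the scraper. Bystander. Origin: centre of its underside.
- boat: Loose finished tin casting of a boat, 70 x 24 x 43 mm, on the bench to the right. Bystander. Origin: centre of its underside.
- swan: Loose finished tin casting of a swan on a 50 x 30 mm base, 68 mm high, on the bench to the left. Bystander. Origin: centre of its underside.
- chip0: Loose dark tin casting offcut (chip) lying on the plate: straight bar 48 x 16 mm, 12 mm thick, about 50 g. Origin: about the middle of its underside as it lies at the start (it may turn over when it falls).
- chip0_mid (a point): Middle of chip0, 6 mm above its underside.
- chip1: Loose dark tin casting offcut (chip) lying on the plate: L shape 44 x 36 mm, 12 mm thick, about 50 g. Origin: about the middle of its underside as it lies at the start (it may turn over when it falls).
- chip1_mid (a point): Middle of chip1, 6 mm above its underside.
- chip2: Loose dark tin casting offcut (chip) lying on the plate: round disc 34 mm in diameter, 12 mm thick, about 50 g. Origin: about the middle of its underside as it lies at the start (it may turn over when it falls).
- chip2_mid (a point): Middle of chip2, 6 mm above its underside.
- chip3: Loose dark tin casting offcut (chip) lying on the plate: T shape 46 x 34 mm, 12 mm thick, about 50 g. Origin: about the middle of its underside as it lies at the start (it may turn over when it falls).
- chip3_mid (a point): Middle of chip3, 6 mm above its underside.
- chip4: Loose dark tin casting offcut (chip) lying on the plate: rectangle 36 x 26 mm, 12 mm thick, about 50 g. Origin: about the middle of its underside as it lies at the start (it may turn over when it falls).
- chip4_mid (a point): Middle of chip4, 6 mm above its underside.
Not all that is in view belongs to the job. What is shaped like the chip2 but blue or turquoise is not meant.

How it is judged:
By the outcome, as a careful person would: the job done as asked, in the order asked, and still so for the second after the job is handed in, with the robot touching nothing.
It also fails if it takes over 72 s, if anything falls off the work surface, if the arm or the gripper's body presses on something with over 40 N, if the wrist force passes 120 N, or if a joint passes its speed limit or range.

## Working session

There is one attempt and no reset: what is moved stays moved. The work goes in short steps, Python scripts to look and compute and a tool call to move; the robot and the scene stay as the last step left them, time stands still between calls to the robot, and variables do not carry over. Pictures are saved under pics/ and viewed, at most 10 in all, crops included, and the job is handed in when it is done.

Besides the shell and the picture viewer there is one more tool, called as a command line: name --pt "numbers of a row" for each row, then --argument value for the rest. arm_command: Moves the arm, as the interface text tells. Shifts and turns lie within -1 to 1; 1 stands for 15 cm of shift or 45 degrees of turn. Its arguments: {"type":"object","properties":{"motion":{"type":"array","items":{"type":"array","items":{"type":"number","minimum":-1,"maximum":1}}},"newtons":{"type":"number"}},"required":["motion"]}

```bash
mkdir -p pics; python3 - <<'E'
from station import bot
import cv2,numpy as np
for n in("scene","top"):
    im=bot.snapshot(n); cv2.imwrite(f"pics/{n}0.png",im[:,:,::-1])
    m=bot.camera_model(n); print(n,np.round(m["K"],1).tolist(),np.round(m["dist"],3),np.round(m["cam_to_world"],3).tolist())
s=bot.state();print(s["eef_pos"],s["eef_rot"],s["time"],s["finger_gap"])
E
```

```text
scene [[367.2, 0.0, 251.7], [0.0, 367.2, 186.2], [0.0, 0.0, 1.0]] [0.025 0.    0.    0.    0.   ] [[-0.65, 0.507, -0.566, 1.072], [0.759, 0.417, -0.5, 0.443], [-0.018, -0.755, -0.656, 0.703], [0.0, 0.0, 0.0, 1.0]]
top [[385.9, 0.0, 256.5], [0.0, 385.9, 194.0], [0.0, 0.0, 1.0]] [0.028 0.    0.    0.    0.   ] [[-0.006, -0.99, 0.14, 0.378], [-1.0, 0.008, 0.015, -0.007], [-0.016, -0.14, -0.99, 1.218], [0.0, 0.0, 0.0, 1.0]]
[0.17616471 0.62483163 0.25200506] [ 1.36938088e-01  9.90578868e-01 -1.20721702e-03 -9.67310574e-05] 0.1 0.9966557454222641
```

View pics/scene0.png

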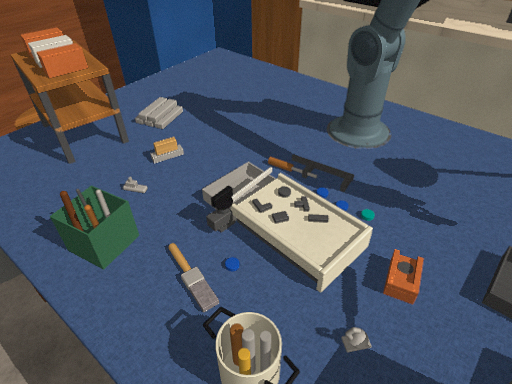

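View pics/top0.png

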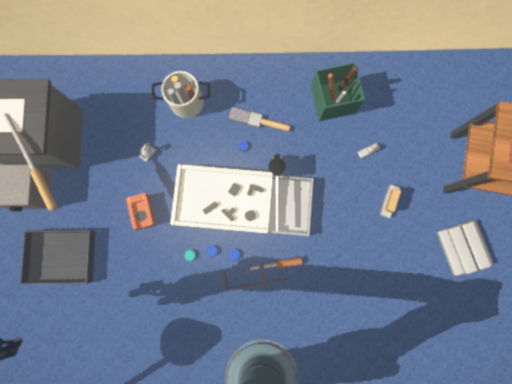

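Gate, tray and plate are clear. The plate spans cols 172–272 in the top view, with the tray at 272–312 and the knob at (277,163). The scraper candidates are the wooden ridge on a grey base at top (391,201) / scene (167,150), the brushes and knives. The five dark chips lie on the plate, and the blue and turquoise discs on the bench are decoys. I'll measure and confirm with one crop.

```bash
cat > h.py <<'E'
from station import bot
import cv2,numpy as np
def ray(n,uv):
    m=bot.camera_model(n);p=cv2.undistortPoints(np.float64([[uv]]),np.array(m["K"]),np.array(m["dist"]))[0,0]
    T=np.array(m["cam_to_world"]);return T[:3,3],T[:3,:3]@np.r_[p,1]
def plane(n,uv,z):
    o,d=ray(n,uv);return o+d*(z-o[2])/d[2]
def tri(a,b):
    (o,d),(q,e)=ray("scene",a),ray("top",b)
    s=np.linalg.lstsq(np.c_[d,-e],q-o,rcond=None)[0]
    A,B=o+s[0]*d,q+s[1]*e;return (A+B)/2,np.linalg.norm(A-B)
def blobs(mask,box,mn=15):
    x0,y0,x1,y1=box;k=np.zeros_like(mask);k[y0:y1,x0:x1]=mask[y0:y1,x0:x1]
    cs=cv2.findContours(k,cv2.RETR_EXTERNAL,cv2.CHAIN_APPROX_NONE)[0]
    return sorted([c for c in cs if cv2.contourArea(c)>=mn],key=cv2.contourArea)[::-1]
def cen(c):
    m=cv2.moments(c);return m["m10"]/m["m00"],m["m01"]/m["m00"]
E
python3 - <<'E'
from h import *
S=cv2.imread("pics/scene0.png");T=cv2.imread("pics/top0.png")
hs=cv2.cvtColor(S,cv2.COLOR_BGR2HSV);ht=cv2.cvtColor(T,cv2.COLOR_BGR2HSV)
# plate: whitish, outer lip top z=.069
for nm,h,box in(("top",ht,(165,155,320,245)),("scene",hs,(200,160,375,290))):
    m=cv2.inRange(h,(8,5,150),(45,110,255));b=blobs(m,box)[0]
    hull=cv2.convexHull(b);q=cv2.approxPolyDP(hull,5,True)[:,0]
    print(nm,"plate",q.tolist(),[np.round(plane(nm,p,.069)[:2],3).tolist() for p in q])
# chips
for nm,h,box in(("top",ht,(185,175,262,226)),("scene",hs,(245,180,335,230))):
    m=cv2.inRange(h[:,:,2],0,110)
    for c in blobs(m,box):
        u=cen(c);print(nm,"chip",np.round(u),cv2.contourArea(c),np.round(plane(nm,u,.064)[:2],3))
# knob
for nm,h,box in(("top",ht,(262,148,292,178)),("scene",hs,(205,180,240,232))):
    m=cv2.inRange(h[:,:,2],0,50)
    for c in blobs(m,box)[:3]: print(nm,"knob",np.round(cen(c),1),cv2.contourArea(c),cv2.minAreaRect(c),np.round(plane(nm,cen(c),.113),3))
# scraper handle
r={}
for nm,h,box in(("top",ht,(375,180,405,222)),("scene",hs,(145,130,190,165))):
    m=cv2.inRange(h,(8,90,90),(30,255,255));c=blobs(m,box)[0];print(nm,"handle",np.round(cen(c),1),cv2.minAreaRect(c))
    m2=cv2.inRange(h,(0,0,95),(30,255,255))|cv2.inRange(h,(0,0,95),(180,70,255));c2=blobs(m2,box)[0];print(nm,"scraper",cv2.minAreaRect(c2))
    if nm=="top":
        bx=cv2.boxPoints(cv2.minAreaRect(c));print([np.round(plane(nm,p,.06)[:2],3).tolist() for p in bx])
        bx=cv2.boxPoints(cv2.minAreaRect(c2));print([np.round(plane(nm,p,.022)[:2],3).tolist() for p in bx])
    r[nm]=cen(c)
print(tri(r["scene"],r["top"]))
a=cv2.resize(T[140:245,165:315],None,fx=5,fy=5,interpolation=cv2.INTER_CUBIC)[:,:750]
b=cv2.resize(T[175:225,365:415],(0,0),fx=4,fy=4,interpolation=2);c=cv2.resize(S[125:175,135:195],(0,0),fx=4,fy=4,interpolation=2)
a=cv2.resize(a,None,fx=.75,fy=.75)
o=np.zeros((600,800,3),np.uint8);o[:a.shape[0],:a.shape[1]]=a;o[400:600,:200]=b;o[400:600,210:450]=c
d=cv2.resize(S[180:240,195:255],(0,0),fx=3.3,fy=3.3,interpolation=2);o[400:598,460:658]=d
cv2.imwrite("pics/crop1.png",o)
E
```

```text
top plate [[178, 165], [311, 179], [308, 234], [172, 224]] [[0.632, 0.249], [0.585, -0.154], [0.42, -0.141], [0.453, 0.263]]
scene plate [[232, 204], [281, 173], [372, 229], [367, 246], [321, 289]] [[0.607, -0.034], [0.431, -0.014], [0.463, 0.271], [0.516, 0.286], [0.673, 0.268]]
scene chip [319. 184.] 223.5 [0.398 0.088]
scene chip [280. 217.] 122.0 [0.563 0.082]
scene chip [261. 206.] 114.0 [0.562 0.022]
scene chip [302. 204.] 111.0 [0.49  0.097]
scene chip [318. 218.] 109.0 [0.507 0.154]
scene chip [284. 192.] 93.0 [0.483 0.034]
scene chip [259. 187.] 85.0 [ 0.51  -0.029]
scene chip [247. 227.] 15.5 [0.639 0.044]
scene knob [222.4 199.1] 338.0 ((222.13128662109375, 200.1909637451172), (17.871408462524414, 28.429443359375), 55.491477966308594) [ 0.642 -0.03   0.113]
scene knob [210.2 223.5] 34.5 ((210.25003051757812, 223.75003051757812), (12.727922439575195, 4.949747085571289), 45.0) [0.716 0.004 0.113]
scene knob [230.3 221.8] 24.0 ((231.13699340820312, 221.30137634277344), (5.852057456970215, 13.576773643493652), 20.556045532226562) [0.684 0.035 0.113]
top handle [392.6 199.9] ((392.60003662109375, 199.6999969482422), (9.17060375213623, 23.084625244140625), 18.43494987487793)
top scraper ((390.550048828125, 201.35000610351562), (15.811386108398438, 34.46882247924805), 18.434947967529297)
[[0.493, -0.371], [0.559, -0.397], [0.55, -0.422], [0.484, -0.397]]
[[0.479, -0.361], [0.58, -0.4], [0.564, -0.445], [0.463, -0.406]]
scene handle [165.3 145.6] ((165.23855590820312, 145.62844848632812), (13.02643871307373, 22.700483322143555), 73.3007583618164)
scene scraper ((165.6192169189453, 148.68150329589844), (20.998559951782227, 32.392662048339844), 72.6459732055664)
(array([ 0.52363058, -0.40370225,  0.03898279]), np.float64(0.00022171874635695354))
```

View pics/crop1.png

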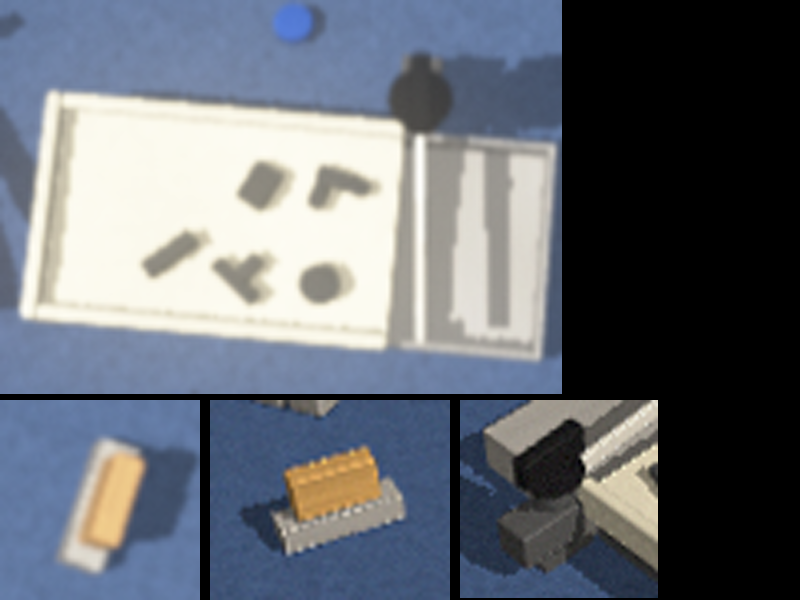

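The crop confirms the scraper as a wooden ridge on a grey steel base at yaw about -21°, and the knob bar at top (277,165). Next is the station fit from the lip corners, with the knob triangulated.

```bash
cat >> h.py <<'E'
def fit(L,W):
    L,W=np.array(L),np.array(W);l,w=L-L.mean(0),W-W.mean(0)
    a=np.arctan2((l[:,0]*w[:,1]-l[:,1]*w[:,0]).sum(),(l*w).sum());R=np.array([[np.cos(a),-np.sin(a)],[np.sin(a),np.cos(a)]])
    t=W.mean(0)-R@L.mean(0);return a,R,t,W-(L@R.T+t)
E
python3 - <<'E'
from h import *
f=lambda u,v:(165+u/3.75-.37,140+v/3.75-.37)
px=[(48,92),(21,318),(403,122),(386,348)]
L=[(.092,.152),(-.092,.152),(.092,-.14),(-.092,-.14)]
W=[plane("top",f(*p),.069)[:2] for p in px]
a,R,t,r=fit(L,W);print("yaw",np.degrees(a),"t",t,"res mm",np.round(r*1e3,1).tolist())
print("knob pred",R@[.108,-.15]+t,"tri",tri((222.4,198),f(421,93)),"top@.105",plane("top",f(421,93),.107))
print("tray corner check",R@[.084,-.265]+t,plane("top",f(555,145),.04))
for p in [(172,254),(245,275),(265,185),(342,186),(322,284)]:
    w=plane("top",f(*p),.065)[:2];print("chip st",np.round((w-t)@R,3))
E
python3 - <<'E'
import cv2
S=cv2.imread("pics/scene0.png");cv2.imwrite("pics/crop2.png",cv2.resize(S[160:300,195:385],None,fx=4,fy=4,interpolation=cv2.INTER_CUBIC))
E
```

```text
yaw -5.234764899989799 t [0.52942704 0.10948465] res mm [[-0.0, -1.2], [-0.0, -0.7], [-0.8, 1.6], [0.8, 0.4]]
knob pred [ 0.62329107 -0.04974332] tri (array([ 0.62509902, -0.04971086,  0.09335972]), np.float64(0.0024014993518772817)) top@.105 [ 0.62288181 -0.05010744  0.107     ]
tray corner check [ 0.58889893 -0.16207399] [ 0.59276554 -0.16248175  0.04      ]
chip st [-0.031  0.037]
chip st [-0.043 -0.023]
chip st [ 0.031 -0.032]
chip st [ 0.036 -0.094]
chip st [-0.045 -0.085]
```

View pics/crop2.png

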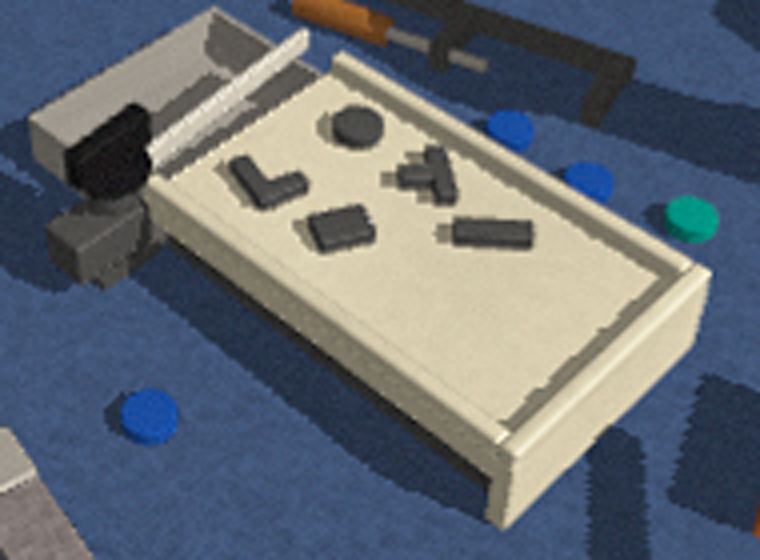

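The fit is consistent: residuals under 2 mm, and the knob prediction matches its triangulation. The crop shows the five chips at crop2 (358,126), (265,183), (340,229), (430,175) and (492,233); the blue/turquoise discs are on the bench. I'm moving to above the knob.

arm_command --pt "0.149 -0.225 -0.01 0 0 -0.186 1" --pt "0.149 -0.225 -0.01 0 0 -0.186 1" --pt "0.149 -0.225 -0.01 0 0 -0.186 1" --pt "0.149 -0.225 -0.01 0 0 -0.186 1" --pt "0.149 -0.225 -0.01 0 0 -0.186 1"

```text
time: 0.6
eef_pos: [0.2886, 0.455, 0.2452]
eef_rot: [0.484, 0.875, -0.0, -0.0]
contact_force: [1.2, 0.6, 0.3]
finger_gap: 1.002
finger_force: 0.0
```

```bash
python3 - <<'E'
from h import *
f=lambda u,v:(165+u/3.75-.37,140+v/3.75-.37)
g=lambda u,v:(195+u/4-.37,160+v/4-.37)
print("lip heights",tri(g(512,447),f(48,92)),tri(g(708,272),f(21,318)))
# plate surface via disc & rectangle chip tops
print("chip tops",tri(g(358,124),f(319,282)),tri(g(340,227),f(263,184)))
E
```

```text
lip heights (array([0.6353757 , 0.24946435, 0.07045976]), np.float64(0.0032689823970213786)) (array([0.4527879 , 0.26828631, 0.06332161]), np.float64(0.0035010979892064614))
chip tops (array([0.47888889, 0.03194689, 0.06301959]), np.float64(0.00038368469886086465)) (array([0.55883966, 0.07757498, 0.05982323]), np.float64(0.001370588309855621))
```

arm_command --pt "0.149 -0.225 -0.01 0 0 -0.186 1" --pt "0.149 -0.225 -0.01 0 0 -0.186 1" --pt "0.149 -0.225 -0.01 0 0 -0.186 1" --pt "0.149 -0.225 -0.01 0 0 -0.186 1" --pt "0.149 -0.225 -0.01 0 0 -0.186 1"

```text
time: 1.1
eef_pos: [0.4002, 0.2864, 0.2379]
eef_rot: [0.765, 0.644, -0.0, -0.0]
contact_force: [0.1, 0.7, 0.2]
finger_gap: 1.0
finger_force: 0.0
```

arm_command --pt "0.149 -0.225 -0.01 0 0 -0.186 1" --pt "0.149 -0.225 -0.01 0 0 -0.186 1" --pt "0.149 -0.225 -0.01 0 0 -0.186 1" --pt "0.149 -0.225 -0.01 0 0 -0.186 1" --pt "0.149 -0.225 -0.01 0 0 -0.186 1"

```text
time: 1.6
eef_pos: [0.5118, 0.1179, 0.2305]
eef_rot: [0.944, 0.329, -0.0, -0.0]
contact_force: [0.3, 1.0, -1.2]
finger_gap: 1.002
finger_force: 0.0
```

arm_command --pt "0.149 -0.225 -0.01 0 0 -0.186 1" --pt "0.149 -0.225 -0.01 0 0 -0.186 1" --pt "0.149 -0.225 -0.01 0 0 -0.186 1" --pt "0.149 -0.225 -0.01 0 0 -0.186 1" --pt "0.149 -0.225 -0.01 0 0 -0.186 1"

```text
time: 2.1
eef_pos: [0.6237, -0.0504, 0.2227]
eef_rot: [1.0, -0.03, -0.0, -0.0]
contact_force: [0.3, 0.1, -0.0]
finger_gap: 0.998
finger_force: 0.0
```

arm_command --pt "0 0 0 0 0 0 1" --pt "0 0 0 0 0 0 1"

```text
time: 2.3
eef_pos: [0.623, -0.0508, 0.2225]
eef_rot: [1.0, -0.028, -0.001, 0.001]
contact_force: [0.1, 0.0, 0.2]
finger_gap: 1.002
finger_force: 0.0
```

```bash
cat >> h.py <<'E'
def st():
    s=bot.state();q=s["eef_rot"];from scipy.spatial.transform import Rotation as Ro
    M=Ro.from_quat(q).as_matrix();print("t",round(s["time"],2),"pos",np.round(s["eef_pos"],4),"yawY",round(float(np.degrees(np.arctan2(M[1,1],M[0,1]))),2),"z",np.round(M[:,2],3),"j",np.round(s["joints"],2),"F",np.round(s["contact_force"],1),"T",np.round(s["ft_torque"],2),"gap",round(s["finger_gap"],3),round(s["finger_force"],1))
    return s
E
python3 -c "from h import *;st()"
```

```text
t 2.3 pos [ 0.623  -0.0508  0.2225] yawY -93.26 z [-0.002 -0.001 -1.   ] j [-0.61  0.47  0.81  1.72 -0.37  1.12 -1.31] F [0.1 0.  0.2] T [0.03 0.02 0.02] gap 1.002 0.0
```

arm_command --pt "0 0.005 -0.26 0 0 0 1" --pt "0 0 -0.26 0 0 0 1" --pt "0 0 -0.18 0 0 0 1" --pt "0 0 -0.09 0 0 0 1" --pt "0 0 0 0 0 0 1"

```text
time: 2.8
eef_pos: [0.6213, -0.0465, 0.1026]
eef_rot: [1.0, -0.026, -0.002, -0.001]
contact_force: [-1.1, 0.2, -0.5]
finger_gap: 1.001
finger_force: 0.0
```

arm_command --pt "0 0 0 0 0 0 0" --pt "0 0 0 0 0 0 0" --pt "0 0 0 0 0 0 0" --pt "0 0 0 0 0 0 0" --pt "0 0 0 0 0 0 0" --newtons 50

```text
time: 3.3
eef_pos: [0.6252, -0.0511, 0.1076]
eef_rot: [1.0, -0.028, 0.002, 0.001]
contact_force: [-0.5, -0.3, -0.2]
finger_gap: 0.174
finger_force: 49.9
```

```bash
python3 -c "from h import *;st()"
```

```text
t 3.3 pos [ 0.6252 -0.0511  0.1076] yawY -93.19 z [ 0.005 -0.003 -1.   ] j [-0.54  0.61  0.72  1.79 -0.49  0.92 -1.23] F [-0.5 -0.3 -0.2] T [-0.19  0.41  0.  ] gap 0.174 49.9
```

arm_command --pt "0 0 0 0 0 0.15 0" --pt "0 0 0 0 0 0.19 0" --pt "0 0 0 0 0 0.19 0" --pt "0 0 0 0 0 0.19 0" --pt "0 0 0 0 0 0.19 0"

```text
time: 3.8
eef_pos: [0.6248, -0.0499, 0.1075]
eef_rot: [0.945, 0.326, 0.002, 0.001]
contact_force: [-2.6, -0.8, 7.0]
finger_gap: 0.181
finger_force: 51.7
```

arm_command --pt "0 0 0 0 0 0.19 0" --pt "0 0 0 0 0 0.19 0" --pt "0 0 0 0 0 0.19 0" --pt "0 0 0 0 0 0.19 0" --pt "0 0 0 0 0 0 0"

```text
time: 4.3
eef_pos: [0.624, -0.0495, 0.1075]
eef_rot: [0.809, 0.587, 0.001, -0.0]
contact_force: [-3.7, 1.5, 10.1]
finger_gap: 0.179
finger_force: 52.0
```

```bash
python3 -c "
from h import *;st()
cv2.imwrite('pics/top1.png',bot.snapshot('top')[100:300,150:420,::-1])"; python3 -c "
import cv2;a=cv2.imread('pics/top1.png');cv2.imwrite('pics/top1b.png',cv2.resize(a,None,fx=2.8,fy=2.8,interpolation=2))"
```

```text
t 4.3 pos [ 0.624  -0.0495  0.1075] yawY -18.07 z [ 0.002  0.002 -1.   ] j [-0.31  0.53  0.42  1.78 -0.27  0.89 -0.09] F [-3.7  1.5 10.1] T [ 0.17  0.68 -0.19] gap 0.179 52.0
```

View pics/top1b.png

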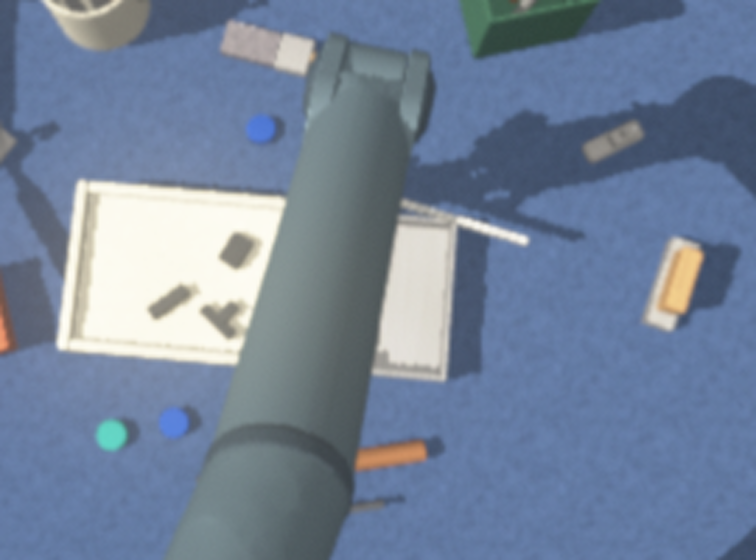

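The gate is open: its bar runs from (405,205) to (525,240) in the crop, about 78° from closed, and the wrist yaw stopped at the 1.35 rad stop. I'll release, rise and go over the scraper.

arm_command --pt "0 0 0 0 0 0 1" --pt "0 0 0 0 0 0 1" --pt "0 0 0 0 0 0 1" --pt "0 0 0.25 0 0 0 1" --pt "0 0 0.33 0 0 0 1"

```text
time: 4.85
eef_pos: [0.6201, -0.048, 0.1886]
eef_rot: [0.809, 0.588, -0.004, -0.003]
contact_force: [1.3, 0.8, 0.7]
finger_gap: 0.999
finger_force: 0.0
```

arm_command --pt "-0.062 -0.213 0.1 0 0 -0.188 1" --pt "-0.062 -0.213 0 0 0 -0.188 1" --pt "-0.062 -0.213 0 0 0 -0.188 1" --pt "-0.062 -0.213 0 0 0 -0.188 1" --pt "-0.062 -0.213 0 0 0 -0.188 1"

```text
time: 5.35
eef_pos: [0.5761, -0.2092, 0.2065]
eef_rot: [0.967, 0.254, -0.0, -0.0]
contact_force: [0.5, -0.3, -0.5]
finger_gap: 1.002
finger_force: 0.0
```

arm_command --pt "-0.062 -0.213 0 0 0 -0.188 1" --pt "-0.062 -0.213 0 0 0 -0.188 1" --pt "-0.062 -0.213 0 0 0 -0.188 1" --pt "-0.062 -0.213 0 0 0 -0.188 1" --pt "-0.062 -0.213 0 0 0 -0.188 1"

```text
time: 5.85
eef_pos: [0.5298, -0.3688, 0.2063]
eef_rot: [0.994, -0.112, -0.0, -0.0]
contact_force: [0.1, -0.3, -0.5]
finger_gap: 1.003
finger_force: 0.0
```

arm_command --pt "-0.062 -0.213 0 0 0 -0.188 1" --pt "0 0 0 0 0 0 1" --pt "0 0 0 0 0 0 1"

```text
time: 6.15
eef_pos: [0.52, -0.4008, 0.2062]
eef_rot: [0.983, -0.183, -0.001, -0.0]
contact_force: [-0.8, 0.7, -0.6]
finger_gap: 1.0
finger_force: 0.0
```

```bash
python3 - <<'E'
from h import *
st()
T=bot.snapshot('top')[:,:,::-1].copy();S=bot.snapshot('scene')[:,:,::-1].copy()
o=np.zeros((600,800,3),np.uint8)
o[:300,:]=cv2.resize(T[130:250,160:480],(800,300),interpolation=2);o[300:,:]=cv2.resize(S[110:245,100:460],(800,300),interpolation=2)
cv2.imwrite('pics/c3.png',o)
E
```

```text
t 6.15 pos [ 0.52   -0.4008  0.2062] yawY -111.14 z [-0.001  0.    -1.   ] j [-0.03  0.57  0.86  1.65 -0.47  1.14 -0.99] F [-0.8  0.7 -0.6] T [ 0.01 -0.03  0.02] gap 1.0 0.0
```

View pics/c3.png

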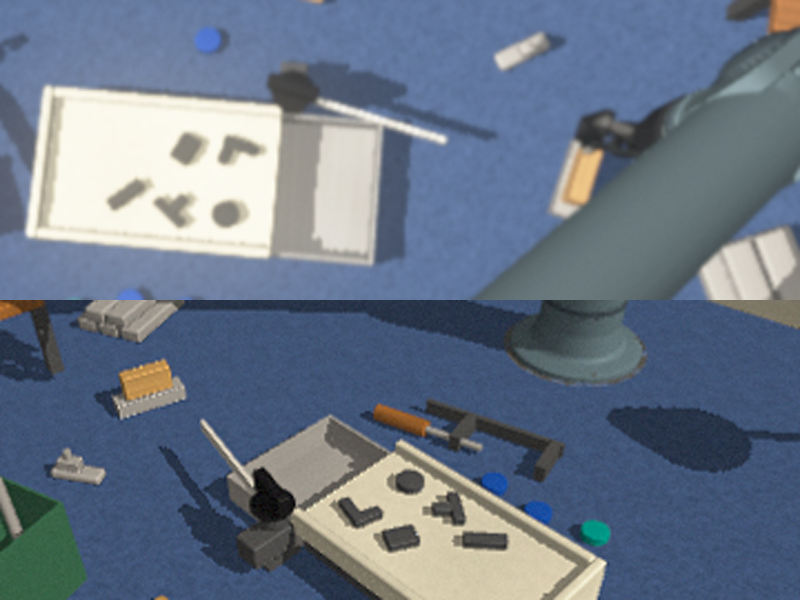

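The top crop shows the gate resting open from (320,98) to (445,140), with the tool lined up over the scraper at (580,175). Descending to grip.

arm_command --pt "0.005 0 -0.3 0 0 0 1" --pt "0.005 0 -0.3 0 0 0 1" --pt "0 0 -0.25 0 0 0 1" --pt "0 0 -0.15 0 0 0 1" --pt "0 0 -0.05 0 0 0 1"

```text
time: 6.75
eef_pos: [0.5222, -0.3957, 0.0454]
eef_rot: [0.984, -0.181, -0.003, -0.002]
contact_force: [0.3, 0.5, 0.1]
finger_gap: 1.003
finger_force: 0.0
```

arm_command --pt "0 0 0 0 0 0 1" --pt "0 0 0 0 0 0 0" --pt "0 0 0 0 0 0 0" --pt "0 0 0 0 0 0 0" --pt "0 0 0 0 0 0 0" --newtons 80

```text
time: 7.25
eef_pos: [0.5231, -0.4006, 0.0505]
eef_rot: [0.983, -0.183, 0.001, 0.0]
contact_force: [0.1, 0.1, -0.8]
finger_gap: 0.327
finger_force: 0.0
```

arm_command --pt "0 0 0 0 0 0 0" --pt "0 0 0 0 0 0 0"

```text
time: 7.45
eef_pos: [0.5229, -0.4009, 0.0502]
eef_rot: [0.983, -0.183, 0.001, 0.0]
contact_force: [-0.1, -0.6, 3.2]
finger_gap: 0.245
finger_force: 79.9
```

```bash
python3 -c "from h import *;st()"
```

```text
t 7.45 pos [ 0.5229 -0.4009  0.0502] yawY -111.06 z [ 0.001 -0.001 -1.   ] j [ 0.06  0.76  0.72  1.73 -0.62  0.9  -0.89] F [-0.1 -0.6  3.2] T [-0.05  0.01  0.01] gap 0.245 79.9
```

Gripped: gap of about 21 mm matches the handle. Lift and carry to behind the chips on the -x side.

arm_command --pt "0 0 0.2 0 0 0 0" --pt "0 0 0.31 0 0 0 0" --pt "0 0 0.3 0 0 0 0" --pt "0 0.15 0 0 0 0.117 0" --pt "0 0.27 0 0 0 0.117 0"

```text
time: 7.95
eef_pos: [0.5215, -0.3413, 0.1731]
eef_rot: [0.996, -0.093, 0.002, 0.003]
contact_force: [0.1, 1.0, -2.5]
finger_gap: 0.244
finger_force: 79.1
```

arm_command --pt "-0.007 0.29 0 0 0 0.117 0" --pt "-0.007 0.29 0 0 0 0 0" --pt "-0.007 0.29 0 0 0 0 0" --pt "-0.007 0.29 0 0 0 0 0" --pt "-0.007 0.29 0 0 0 0 0"

```text
time: 8.45
eef_pos: [0.516, -0.1174, 0.17]
eef_rot: [0.999, -0.046, -0.001, -0.0]
contact_force: [-0.2, 1.0, -2.3]
finger_gap: 0.244
finger_force: 79.2
```

arm_command --pt "-0.007 0.29 0 0 0 0 0" --pt "-0.007 0.29 0 0 0 0 0" --pt "-0.007 0.29 0 0 0 0 0" --pt "-0.007 0.29 0 0 0 0 0" --pt "-0.007 0.29 0 0 0 0 0"

```text
time: 8.95
eef_pos: [0.5107, 0.0996, 0.1702]
eef_rot: [0.999, -0.046, -0.001, -0.0]
contact_force: [-0.0, 1.0, -2.5]
finger_gap: 0.241
finger_force: 79.2
```

arm_command --pt "-0.007 0.29 0 0 0 0 0" --pt "0 0.29 0 0 0 0 0" --pt "0 0.18 0 0 0 0 0" --pt "0 0 0 0 0 0 0" --pt "0 0 0 0 0 0 0"

```text
time: 9.45
eef_pos: [0.5099, 0.2123, 0.1699]
eef_rot: [0.999, -0.045, -0.001, 0.001]
contact_force: [0.6, -0.5, -2.8]
finger_gap: 0.244
finger_force: 79.2
```

```bash
cat >> h.py <<'E'
from math import radians
A=radians(-5.235);RS=np.array([[np.cos(A),-np.sin(A)],[np.sin(A),np.cos(A)]]);TS=np.array([.5294,.1095])
def to(x,y,z):
    s=st();d=np.r_[RS@[x,y]+TS,z]-s["eef_pos"];print("now st",np.round(RS.T@(s["eef_pos"][:2]-TS),4),"delta units",np.round(d/.15,3))
E
python3 -c "from h import *;to(-.027,.1,.106)"
```

```text
t 9.45 pos [0.5099 0.2123 0.1699] yawY -95.13 z [-0.002 -0.002 -1.   ] j [-1.07  0.36  0.71  1.94 -0.28  0.95 -1.88] F [ 0.6 -0.5 -2.8] T [-0.03 -0.    0.01] gap 0.244 79.2
now st [-0.0288  0.1006] delta units [ 0.011 -0.005 -0.426]
```

Lower most of the way, take a picture to check the scraper against the lips, then creep.

arm_command --pt "0.011 -0.005 -0.13 0 0 0 0" --pt "0 0 -0.13 0 0 0 0" --pt "0 0 -0.06 0 0 0 0" --pt "0 0 0 0 0 0 0"

```text
time: 9.85
eef_pos: [0.5113, 0.2087, 0.1211]
eef_rot: [0.999, -0.047, -0.002, 0.001]
contact_force: [-0.0, 0.1, -3.6]
finger_gap: 0.242
finger_force: 79.2
```

```bash
python3 - <<'E'
from h import *
to(-.027,.1,.106)
T=bot.snapshot('top')[:,:,::-1].copy();S=bot.snapshot('scene')[:,:,::-1].copy()
o=np.zeros((600,800,3),np.uint8)
o[:,:400]=cv2.resize(T[140:260,160:240],(400,600),interpolation=2);o[:560,400:]=cv2.resize(S[150:290,280:380],(400,560),interpolation=2)
cv2.imwrite('pics/c4.png',o)
E
```

```text
t 9.85 pos [0.5113 0.2087 0.1211] yawY -95.42 z [-0.004 -0.003 -1.   ] j [-1.02  0.43  0.67  1.96 -0.35  0.87 -1.83] F [-0.   0.1 -3.6] T [ 0.06 -0.03 -0.02] gap 0.242 79.2
now st [-0.0271  0.0971] delta units [ 0.002  0.019 -0.101]
```

View pics/c4.png

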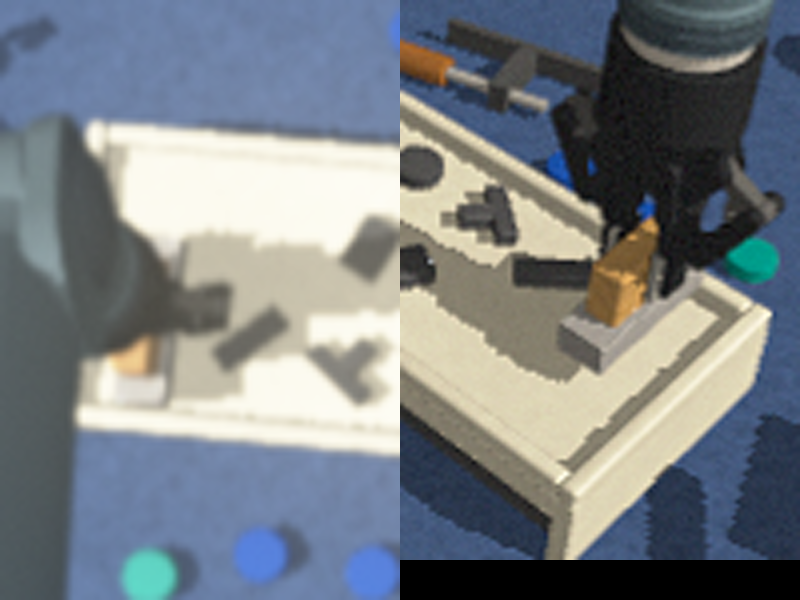

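The scraper (top crop x 100–180, lower end at row 403) sits inside the lip, which starts at row about 412, and the bar chip starts at 213, clear ahead of it. Lowering to just above the plate.

arm_command --pt "0 0 -0.05 0 0 0 0" --pt "0 0 -0.04 0 0 0 0" --pt "0 0 -0.01 0 0 0 0" --pt "0 0 0 0 0 0 0"

```text
time: 10.35
eef_pos: [0.5123, 0.2112, 0.1074]
eef_rot: [0.999, -0.046, -0.0, 0.0]
contact_force: [-0.0, 0.6, -2.6]
finger_gap: 0.248
finger_force: 79.2
```

```bash
python3 -c "from h import *;to(-.027,-.16,.106)"
```

```text
t 10.35 pos [0.5123 0.2112 0.1074] yawY -95.25 z [-0.001 -0.    -1.   ] j [-1.01  0.45  0.66  1.97 -0.37  0.84 -1.82] F [-0.   0.6 -2.6] T [ 0.   -0.04  0.01] gap 0.248 79.2
now st [-0.0263  0.0997] delta units [-0.163 -1.724 -0.009]
```

arm_command --pt "-0.004 -0.045 -0.005 0 0 0 0" --pt "-0.008 -0.085 0 0 0 0 0" --pt "-0.008 -0.085 0 0 0 0 0" --pt "-0.008 -0.085 0 0 0 0 0" --pt "-0.008 -0.085 0 0 0 0 0"

```text
time: 10.85
eef_pos: [0.5071, 0.1515, 0.1071]
eef_rot: [0.999, -0.047, -0.0, 0.0]
contact_force: [-0.1, 0.1, -2.7]
finger_gap: 0.247
finger_force: 79.2
```

arm_command --pt "-0.008 -0.085 0 0 0 0 0" --pt "-0.008 -0.085 0 0 0 0 0" --pt "-0.008 -0.085 0 0 0 0 0" --pt "-0.008 -0.085 0 0 0 0 0" --pt "-0.008 -0.085 0 0 0 0 0"

```text
time: 11.35
eef_pos: [0.5014, 0.0889, 0.1071]
eef_rot: [0.999, -0.046, 0.0, -0.0]
contact_force: [1.2, 1.3, -2.4]
finger_gap: 0.244
finger_force: 79.2
```

arm_command --pt "-0.008 -0.085 0 0 0 0 0" --pt "-0.008 -0.085 0 0 0 0 0" --pt "-0.008 -0.085 0 0 0 0 0" --pt "-0.008 -0.085 0 0 0 0 0" --pt "-0.008 -0.085 0 0 0 0 0"

```text
time: 11.85
eef_pos: [0.4952, 0.0249, 0.1071]
eef_rot: [0.999, -0.046, 0.0, -0.0]
contact_force: [0.3, 1.7, -1.7]
finger_gap: 0.244
finger_force: 79.3
```

```bash
python3 -c "from h import *;to(-.027,-.16,.106)"
```

```text
t 11.85 pos [0.4952 0.0249 0.1071] yawY -95.26 z [ 0.  0. -1.] j [-0.77  0.36  0.73  2.11 -0.33  0.79 -1.49] F [ 0.3  1.7 -1.7] T [ 0.27 -0.15  0.03] gap 0.244 79.3
now st [-0.0263 -0.0874] delta units [-0.049 -0.482 -0.007]
```

arm_command --pt "-0.008 -0.085 0 0 0 0 0" --pt "-0.008 -0.085 0 0 0 0 0" --pt "-0.008 -0.085 0 0 0 0 0" --pt "-0.008 -0.085 0 0 0 0 0" --pt "-0.008 -0.085 0 0 0 0 0"

```text
time: 12.35
eef_pos: [0.4888, -0.0394, 0.1069]
eef_rot: [0.999, -0.046, -0.0, 0.0]
contact_force: [-0.2, -0.3, -2.7]
finger_gap: 0.247
finger_force: 79.2
```

arm_command --pt "-0.006 -0.06 0 0 0 0 0" --pt "0 0 0 0 0 0 0" --pt "0 0 0.3 0 0 0 0" --pt "0 0 0.2 0 0 0 0" --pt "0 0 0 0 0 0 0"

```text
time: 12.85
eef_pos: [0.4923, -0.0466, 0.186]
eef_rot: [0.999, -0.045, 0.005, -0.001]
contact_force: [0.8, -0.1, -3.1]
finger_gap: 0.247
finger_force: 79.7
```

```bash
python3 - <<'E'
from h import *
to(.026,.1,.107)
T=bot.snapshot('top')[:,:,::-1].copy();S=bot.snapshot('scene')[:,:,::-1].copy()
o=np.zeros((600,800,3),np.uint8)
o[:300,:500]=cv2.resize(T[150:246,160:320],(500,300),interpolation=2);o[300:,:500]=cv2.resize(S[150:276,190:400],(500,300),interpolation=2)
cv2.imwrite('pics/c5.png',o)
E
```

```text
t 12.85 pos [ 0.4923 -0.0466  0.186 ] yawY -95.21 z [ 0.009  0.002 -1.   ] j [-0.74  0.21  0.83  2.07 -0.19  0.94 -1.46] F [ 0.8 -0.1 -3.1] T [ 0.   -0.03 -0.02] gap 0.247 79.7
now st [-0.0227 -0.1589] delta units [ 0.481  1.689 -0.527]
```

View pics/c5.png

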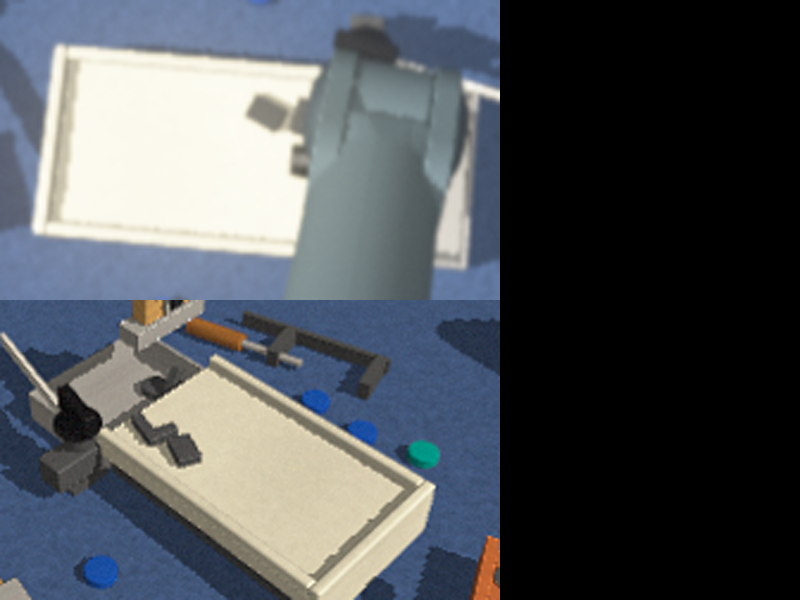

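The first pass put three chips in the tray. The L and the rectangle remain at scene crop (153,430) and (183,450), near the +x lip. Second pass on the +x side.

arm_command --pt "0.085 0.218 0 0 0 0 0" --pt "0.085 0.218 0 0 0 0 0" --pt "0.085 0.218 0 0 0 0 0" --pt "0.085 0.218 0 0 0 0 0" --pt "0.085 0.218 0 0 0 0 0"

```text
time: 13.45
eef_pos: [0.5505, 0.1182, 0.1794]
eef_rot: [0.999, -0.045, -0.002, 0.001]
contact_force: [0.3, -0.7, -2.1]
finger_gap: 0.246
finger_force: 79.4
```

arm_command --pt "0 0 -0.15 0 0 0 0" --pt "0 0 -0.15 0 0 0 0" --pt "0 0 -0.08 0 0 0 0" --pt "0 0 0 0 0 0 0" --pt "0 0 0 0 0 0 0"

```text
time: 13.95
eef_pos: [0.5517, 0.1161, 0.1244]
eef_rot: [0.999, -0.046, -0.001, 0.0]
contact_force: [0.5, -0.3, -1.7]
finger_gap: 0.242
finger_force: 79.5
```

```bash
python3 -c "from h import *;to(.027,.01,.107)"
```

```text
t 13.95 pos [0.5517 0.1161 0.1244] yawY -95.31 z [-0.001 -0.001 -1.   ] j [-0.84  0.45  0.68  1.94 -0.36  0.88 -1.64] F [ 0.5 -0.3 -1.7] T [ 0.01 -0.05  0.  ] gap 0.242 79.5
now st [0.0216 0.0086] delta units [ 0.037  0.006 -0.116]
```

arm_command --pt "0.03 0.005 0 0 0 0 0" --pt "0 0 -0.06 0 0 0 0" --pt "0 0 -0.045 0 0 0 0" --pt "0 0 -0.01 0 0 0 0" --pt "0 0 0 0 0 0 0"

```text
time: 14.45
eef_pos: [0.556, 0.1173, 0.1072]
eef_rot: [0.999, -0.046, -0.001, 0.0]
contact_force: [-0.7, -0.2, -2.5]
finger_gap: 0.241
finger_force: 79.5
```

```bash
python3 -c "from h import *;to(.026,-.165,.107)"
```

```text
t 14.45 pos [0.556  0.1173 0.1072] yawY -95.26 z [-0.001 -0.    -1.   ] j [-0.82  0.48  0.66  1.93 -0.39  0.86 -1.62] F [-0.7 -0.2 -2.5] T [-0.01  0.02 -0.03] gap 0.241 79.5
now st [0.0258 0.0102] delta units [-1.050e-01 -1.163e+00 -1.000e-03]
```

arm_command --pt "-0.004 -0.045 0 0 0 0 0" --pt "-0.008 -0.085 0 0 0 0 0" --pt "-0.008 -0.085 0 0 0 0 0" --pt "-0.008 -0.085 0 0 0 0 0" --pt "-0.008 -0.085 0 0 0 0 0"

```text
time: 14.95
eef_pos: [0.5511, 0.0581, 0.108]
eef_rot: [0.999, -0.046, 0.0, -0.0]
contact_force: [-0.2, 1.6, -1.2]
finger_gap: 0.244
finger_force: 79.5
```

arm_command --pt "-0.008 -0.085 0 0 0 0 0" --pt "-0.008 -0.085 0 0 0 0 0" --pt "-0.008 -0.085 0 0 0 0 0" --pt "-0.008 -0.085 0 0 0 0 0" --pt "-0.008 -0.085 0 0 0 0 0"

```text
time: 15.45
eef_pos: [0.5451, -0.0053, 0.1078]
eef_rot: [0.999, -0.046, 0.0, 0.0]
contact_force: [0.4, 0.2, -3.2]
finger_gap: 0.248
finger_force: 79.5
```

arm_command --pt "-0.008 -0.085 0 0 0 0 0" --pt "-0.008 -0.085 0 0 0 0 0" --pt "-0.008 -0.085 0 0 0 0 0" --pt "-0.008 -0.085 0 0 0 0 0" --pt "0 0 0 0 0 0 0"

```text
time: 15.95
eef_pos: [0.5399, -0.0584, 0.1079]
eef_rot: [0.999, -0.048, 0.0, 0.001]
contact_force: [-1.0, -1.3, -1.7]
finger_gap: 0.246
finger_force: 79.5
```

arm_command --pt "0 0 0 0 0 0 0" --pt "0 0 0.25 0 0 0 0" --pt "0 0 0.3 0 0 0 0" --pt "0 0 0 0 0 0 0"

```text
time: 16.35
eef_pos: [0.5457, -0.0549, 0.1963]
eef_rot: [0.999, -0.045, 0.006, -0.001]
contact_force: [2.8, -0.3, -1.4]
finger_gap: 0.246
finger_force: 79.7
```

```bash
python3 - <<'E'
from h import *
to(0,-.3,.107)
s=bot.state()["eef_pos"];print("to scraper spot",np.round((np.r_[.523,-.40,.186]-s)/.15,3))
E
```

```text
t 16.35 pos [ 0.5457 -0.0549  0.1963] yawY -95.18 z [ 0.013  0.001 -1.   ] j [-0.64  0.31  0.78  1.94 -0.26  0.99 -1.4 ] F [ 2.8 -0.3 -1.4] T [-0.03 -0.17 -0.01] gap 0.246 79.7
now st [ 0.0312 -0.1622] delta units [-0.291 -0.896 -0.595]
to scraper spot [-0.151 -2.301 -0.069]
```

Carry the scraper towards its original clear spot, then check the plate and tray before setting it down.

arm_command --pt "-0.015 -0.15 0 0 0 0 0" --pt "-0.015 -0.24 0 0 0 0 0" --pt "-0.015 -0.24 0 0 0 0 0" --pt "-0.015 -0.24 0 0 0 0 0" --pt "-0.015 -0.24 0 0 0 0 0"

```text
time: 16.85
eef_pos: [0.5292, -0.2213, 0.1895]
eef_rot: [0.999, -0.045, -0.0, -0.001]
contact_force: [0.4, 0.4, -2.4]
finger_gap: 0.243
finger_force: 79.6
```

arm_command --pt "-0.015 -0.24 0 0 0 0 0" --pt "-0.015 -0.24 0 0 0 0 0" --pt "-0.015 -0.24 0 0 0 0 0" --pt "-0.015 -0.24 0 0 0 0 0" --pt "-0.015 -0.24 0 0 0 0 0"

```text
time: 17.35
eef_pos: [0.5184, -0.4013, 0.1889]
eef_rot: [0.999, -0.045, -0.0, -0.001]
contact_force: [-0.0, 0.3, -2.6]
finger_gap: 0.245
finger_force: 79.6
```

arm_command --pt "0 0 0 0 0 0 0" --pt "0 0 0 0 0 0 0"

```text
time: 17.55
eef_pos: [0.5172, -0.402, 0.1892]
eef_rot: [0.999, -0.047, -0.001, -0.0]
contact_force: [-0.2, 1.0, -2.9]
finger_gap: 0.246
finger_force: 79.3
```

```bash
python3 - <<'E'
from h import *
st()
T=bot.snapshot('top')[:,:,::-1].copy();S=bot.snapshot('scene')[:,:,::-1].copy()
o=np.zeros((600,800,3),np.uint8)
o[:300,:]=cv2.resize(T[130:250,160:480],(800,300),interpolation=2);o[300:]=cv2.resize(S[100:235,100:460],(800,300),interpolation=2)
cv2.imwrite('pics/c6.png',o)
E
```

```text
t 17.55 pos [ 0.5172 -0.402   0.1892] yawY -95.36 z [-0.001  0.001 -1.   ] j [ 0.02  0.56  0.78  1.67 -0.43  1.09 -0.73] F [-0.2  1.  -2.9] T [0.09 0.01 0.01] gap 0.246 79.3
```

View pics/c6.png

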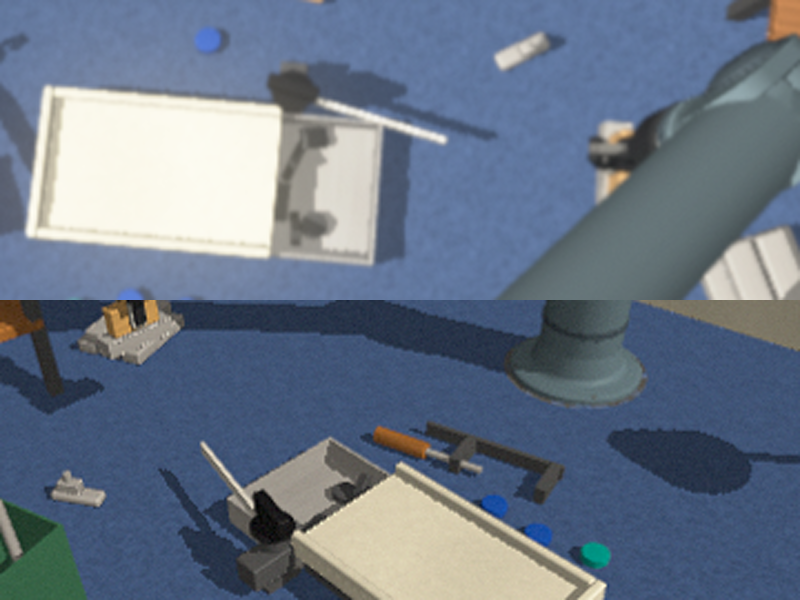

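The plate is empty and the chips are in the tray at top crop (285–335, 130–240), with the gate still open. Setting the scraper down.

arm_command --pt "0 0 -0.25 0 0 0 0" --pt "0 0 -0.28 0 0 0 0" --pt "0 0 -0.2 0 0 0 0" --pt "0 0 -0.1 0 0 0 0" --pt "0 0 -0.05 0 0 0 0"

```text
time: 18.15
eef_pos: [0.5182, -0.399, 0.0563]
eef_rot: [0.999, -0.045, -0.001, -0.001]
contact_force: [0.3, 0.1, -2.8]
finger_gap: 0.244
finger_force: 79.6
```

arm_command --pt "0 0 -0.03 0 0 0 0" --pt "0 0 0 0 0 0 0" --pt "0 0 0 0 0 0 0"

```text
time: 18.45
eef_pos: [0.5189, -0.4025, 0.0555]
eef_rot: [0.999, -0.046, 0.001, 0.001]
contact_force: [-0.4, -0.3, -2.6]
finger_gap: 0.246
finger_force: 79.6
```

```bash
python3 -c "from h import *;st()"
```

```text
t 18.45 pos [ 0.5189 -0.4025  0.0555] yawY -95.26 z [ 0.003 -0.002 -1.   ] j [ 0.1   0.72  0.67  1.73 -0.56  0.88 -0.65] F [-0.4 -0.3 -2.6] T [-0.04  0.07 -0.05] gap 0.246 79.6
```

arm_command --pt "0 0 -0.02 0 0 0 0" --pt "0 0 -0.012 0 0 0 0" --pt "0 0 0 0 0 0 0"

```text
time: 18.75
eef_pos: [0.5186, -0.4022, 0.0502]
eef_rot: [0.999, -0.046, 0.001, 0.0]
contact_force: [-0.8, 0.5, 3.3]
finger_gap: 0.242
finger_force: 79.9
```

```bash
python3 -c "from h import *;st()"
```

```text
t 18.75 pos [ 0.5186 -0.4022  0.0502] yawY -95.26 z [ 0.002 -0.001 -1.   ] j [ 0.1   0.73  0.67  1.73 -0.57  0.88 -0.64] F [-0.8  0.5  3.3] T [0.22 0.13 0.01] gap 0.242 79.9
```

The scraper is touching the bench (force is now upward). Release, rise and check.

arm_command --pt "0 0 0 0 0 0 1" --pt "0 0 0 0 0 0 1" --pt "0 0 0 0 0 0 1" --pt "0 0 0 0 0 0 1" --pt "0 0 0.15 0 0 0 1"

```text
time: 19.25
eef_pos: [0.5159, -0.3993, 0.0683]
eef_rot: [0.999, -0.046, -0.003, -0.002]
contact_force: [-0.5, 0.2, 0.2]
finger_gap: 1.003
finger_force: 0.0
```

arm_command --pt "0 0 0.28 0 0 0 1" --pt "0 0 0.3 0 0 0 1" --pt "0 0 0.3 0 0 0 1" --pt "-0.1 -0.2 0.2 0 0 0 1" --pt "0 0 0 0 0 0 1"

```text
time: 19.75
eef_pos: [0.501, -0.4395, 0.2406]
eef_rot: [0.999, -0.049, 0.004, 0.006]
contact_force: [-1.5, -1.2, 0.6]
finger_gap: 1.003
finger_force: 0.0
```

```bash
python3 - <<'E'
from h import *
st()
T=bot.snapshot('top')[:,:,::-1].copy();S=bot.snapshot('scene')[:,:,::-1].copy()
o=np.zeros((600,800,3),np.uint8)
o[:300,:]=cv2.resize(T[110:260,110:430],(800,300),interpolation=2);o[300:,:400]=cv2.resize(S[110:245,120:300],(400,300),interpolation=2)
o[300:,400:]=cv2.resize(T[165:240,262:362],(400,300),interpolation=2)
cv2.imwrite('pics/c7.png',o)
E
```

```text
t 19.75 pos [ 0.501  -0.4395  0.2406] yawY -95.65 z [ 0.007 -0.011 -1.   ] j [ 0.06  0.53  0.82  1.61 -0.41  1.17 -0.7 ] F [-1.5 -1.2  0.6] T [-0.09  0.06  0.02] gap 1.003 0.0
```

View pics/c7.png

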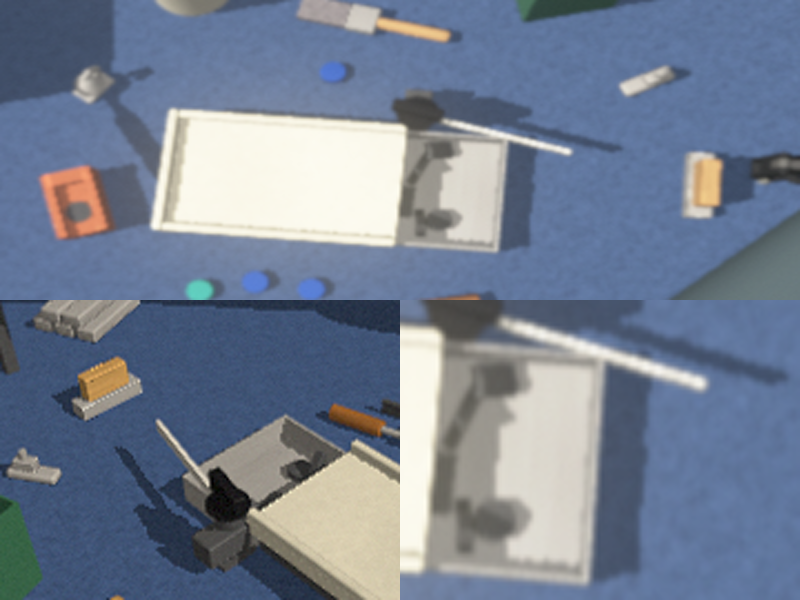

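The last picture shows the scraper flat at top (700,185), the gate open, the plate empty, and five chips in the tray: crop (500,380), (460,415), (445,480), (465,525) and (500,520). The mould, swan and boat look unmoved.

arm_command --pt "0 0 0 0 0 0 1" --pt "0 0 0 0 0 0 1" --pt "0 0 0 0 0 0 1"

```text
time: 20.15
eef_pos: [0.5032, -0.43, 0.2318]
eef_rot: [0.999, -0.045, -0.001, -0.001]
contact_force: [0.7, -0.4, 0.3]
finger_gap: 0.998
finger_force: 0.0
```

```bash
python3 -c "from station import bot;print(bot.hand_in())"
```

```text
the job is handed in; nothing more can be done
None
```

The job is handed in at about 20 s on the robot's clock: the gate is open at its stop, all five offcuts are in the tray, the scraper is flat on the bench clear of the plate and tray, and the mould and castings look unmoved in the last picture; no verdict was returned.

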